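# Square up a copper battery link and show it to the inspection camera

## Robot

A 6-joint arm with a two-finger parallel gripper is mounted at the origin on the work surface. World frame = base frame: x ahead of the robot, y to its left, z up, the work surface at z = 0. Lengths are in m, angles in rad, forces in N, time in s.
With the tool pointing down it reaches from about 0.375 to 0.825 m from the base axis. Payload 5.5 kg.
Tool frame: the origin (TCP) lies midway between the tips of the shut fingers; the grasp point (between the pads) lies 19 mm behind it; z points along the fingers, y is the line along which they close (so a half turn about z gives the same grasp; the last joint's range is limited). The gripper opens to 85 mm and grips with 20 to 120 N. Pads are 22 mm wide; open, the fingers measure 114 mm over their backs; the gripper's body (76 mm by 85 mm) begins 54 mm behind the grasp point. The pads swing forward as they close: fully open they stand 13 mm farther back than shut.
Start: joints at [1.141, 0.314, -0.047, 1.21, 0, 1.571], TCP at [0.25, 0.545, 0.231] pointing down, gripper open.
Joint ranges: [-2.67, 2.67], [-0.69, 1.73], [-1.03, 1.25], [-2.08, 2.16], [-1.42, 1.45], [-3.14, 3.14]. Speed limits (rad/s): [2.39, 2.39, 3.01, 3.14, 3.14, 3.14].

## Interface

Orientations are given as a unit quaternion [x, y, z, w].
In Python, from workcell import get_obs, eyes, workorder gives the robot as it stands.
- The arm moves only by the shell command python3 -m handwheel 'ROWS' [OPENING]. ROWS is JSON, one flat list of numbers, 6 for each row, row after row: the shift along the tool's x, y, z as a fraction of full scale, then the turn, a rotation vector about the tool's x, y, z as a fraction of full scale. In form: [tx, ty, tz, rx, ry, rz, tx, ty, tz, rx, ry, rz, ...]. A call has 1 to 8 rows; each row is the pose to reach, as a shift and turn from the pose commanded when the call began, along the tool's axes at that moment; what a row does not reach only later rows make up. Full scale, the value 1, is 0.25 m for a shift and 90 degrees for a turn. A row lasts 1/12 s, in which the tool goes at most 41.7 mm and 7.16 degrees, less where a joint would pass 70% of its speed; a pose out of reach is approached as far as the arm can. A call with a number of a shift or a turn outside -1 to 1 is refused whole. A call with a gripper value outside its range is refused whole. OPENING is the opening, from -1 (shut) to 1 (fully open), set as the call begins (- or left out, the last holds). The fingers move at their own pace and stop on an object; the grip force is fixed at half the most. Time passes only in rows, so rows that repeat a pose let the fingers close. It gives the time, the measured TCP pose, the force, the opening and the grip force at its end, in the units of the state.
- get_obs(): the state, without advancing time (a new reading comes with each control period).
- eyes.snapshot(name): name is "side" or "top" or "wrist"; returns the picture (400x640x3 uint8, red, green, blue); there is no depth.
- eyes.camera_info(name): a dict with "fx", "fy", "cx", "cy" (pixels), "extrinsics" (4x4, takes a point from world to camera coordinates). Camera axes: x right, y down, z forward; pixel columns grow to the right and rows downward; lengths in m; the calibration is good to about 2 mm. A picture is of the moment at which its call begins: read the wrist's pose just before it. camera_info takes no time and is no camera call; for the wrist camera it gives the pose at the moment of the call.
- workorder.job_done(): hands the job in; it is judged then, once.
Trained networks look in the newest picture that a camera, given by its name, has taken for a name from the list of things; names that differ only in an ending like _2 or _b are one class to them, and where a whole thing is asked for, a point or a joint stands for the part that bears it (a point fixed in the world has none). Each returns a list of dicts, best first, with "conf" (0 to 1); they miss things now and then, are a little off and sometimes report something else, mostly with a low value. They report only what shows in the picture. A call takes as long as a camera call. They do not tell look-alikes from the thing itself.
- eyes.find_in(name, camera): "at" ([x, y, z] in m, in world coordinates, good to about 4 mm: the middle of the surface that is visible of it).
- eyes.masks_of(name, camera): "region" (400x640 bool, what is visible of it).
The state is a dict: "time": time; "qpos": joint angles; "qvel": joint speeds; "joint_torque": joint torques, N m; "position": TCP position; "orientation": TCP orientation; "wrist_force": force on the tool from outside, world axes, zero at the start; "wrist_torque": the same for the moment, N m; "opening": opening from 0.0 (shut) to 1.0 (fully open); "grip_force": force on a finger pad.
Only numpy, scipy, OpenCV 4.12 (cv2) and the standard library are available. Lean on these libraries where they do the work, as an engineer would, in place of code of your own. Each camera call takes 0.05 s, during which the arm holds its last target. There are 200 camera calls.

## Task

Square the copper link bar up in the green nest, flat on the plate with its long edge against both pins and its end against the rail. Then pick it up and hold it still in the air in front of the inspection camera: its middle 120 mm out from the lens on the lens axis, its flat face square to the lens, and its long side level across the camera. Finish while still holding it there, and do not touch the camera or disturb the other loose things on the bench.

Things in the scene. Friction and masses are not known exactly. Their poses are not given: they have to be found in the camera images.
- link_center (a point): Loose flat copper bar (battery link) 26 x 120 x 10 mm (x, y, z), about 0.26 kg, an 11 mm hole near each end (45 mm from the middle), same either way round. Starts flat on the green nest plate, clear of pins and rail; a push of 2 to 9 N slides it. Point: its centre, half-way up. Axes: x across its width, y along its length, z out of its flat top.
- nest_seat (a point): Where the link's centre lies when squared up in the fixed nest, 15 mm above the bench. Axes: x towards the two pins (away from the robot if the nest is not turned), y towards the end rail, z up; the squared-up link's length runs along y, its long edge against the pins at x = +13 mm and its end against the rail at y = +60 mm.
- nest: Fixed green nest plate 150 x 230 mm (x, y), 10 mm thick, on the bench. Origin: its underside centre, 28 mm to -x of the seat point; same axes. Two upright steel pins, 8 mm thick, 14 mm above the plate, centred at x = +45, y = -42 and +42 mm: a 76 mm gap for a finger. Dark steel end rail 8 mm thick, 14 mm above the plate, its face at y = +60 mm, from x = -70 to +50 mm.
- focus (a point): Where the link's middle is to be shown: an empty point 120 mm out from the camera's front glass on the lens axis, about 0.2 m above the bench. Axes: z along the lens axis, out of the lens; y level across the camera; x square to both (up the lean, away from the robot). Present the link with its length along this y, flat faces square to this z.
- lens (a point): Centre of the camera's front glass, about 0.09 m above the bench; same axes as the focus point.
- inspector: Fixed inspection camera: white head 50 x 58 x 44 mm with a black round lens, in a steel yoke on a dark foot 110 x 100 mm. The head leans 30 degrees from vertical towards the foot's -x (towards the robot if not turned), so the lens looks up and that way. Point: underside centre of the foot; x level, z up. Not to be touched.
- brush: Loose terminal brush with blue nylon handle, lying flat, in the far row; leave alone. Origin: underside centre.
- protector: Loose squat black rubber post protector, 44 mm across and 30 mm tall; leave alone. Origin: underside centre.
- wingnut: Loose zinc wing nut, about 45 mm across the wings and 24 mm tall, near the robot; leave alone. Origin: underside centre.
- lug: Small loose copper ring lug, about 65 mm long and 14 mm tall; leave alone. Origin: underside of its ring.
There are look-alikes about, which are no part of the job. Leave any black, purple or yellow look-alike of the part that bears link_center alone.

How it is judged:
By the outcome, as a careful person would: the job done as asked, in the order asked, and still so for the second after the job is handed in, while the arm keeps its last pose, push and grip.
It also fails if it takes over 72 s, if anything falls off the work surface, if the arm or the gripper's body presses on something with over 40 N, if the wrist force passes 120 N, or if a joint passes its speed limit or range.

## Working session

There is one attempt and no reset: what is moved stays moved. The work goes in short steps, Python scripts to look and compute and a shell command to move; the robot and the scene stay as the last step left them, time stands still between calls to the robot, and variables do not carry over. Pictures are saved under pics/ and viewed, at most 10 in all, crops included, and the job is handed in when it is done.

```bash
ls; mkdir -p pics
cat > h.py <<'E'
import numpy as np, cv2
from workcell import get_obs, eyes, workorder
from scipy.spatial.transform import Rotation as R
def snap(n,f=None):
    im=eyes.snapshot(n)
    if f: cv2.imwrite('pics/'+f,im[:,:,::-1])
    return im
def ray_plane(ci,px,z):
    E=np.array(ci['extrinsics']);Rc=E[:3,:3];t=E[:3,3];c=-Rc.T@t
    px=np.atleast_2d(px).astype(float)
    d=np.c_[(px[:,0]-ci['cx'])/ci['fx'],(px[:,1]-ci['cy'])/ci['fy'],np.ones(len(px))]@Rc
    return c+d*((z-c[2])/d[:,2])[:,None]
def proj(ci,P):
    E=np.array(ci['extrinsics']);p=np.atleast_2d(P)@E[:3,:3].T+E[:3,3]
    return np.c_[ci['fx']*p[:,0]/p[:,2]+ci['cx'],ci['fy']*p[:,1]/p[:,2]+ci['cy']]
def rows(pos,quat):
    "shift and turn fractions from present measured pose to target"
    o=get_obs();r0=R.from_quat(o['orientation'])
    return np.round(np.r_[r0.inv().apply(np.array(pos)-o['position'])/.25,(r0.inv()*R.from_quat(quat)).as_rotvec()/(np.pi/2)],4)
E
python3 - <<'E'
from h import *
a=snap('top','top.png');b=snap('side','side.png')
o=get_obs();print(o['time'],o['position'],o['orientation'])
for n in ['link_center','nest','inspector','lens','brush','protector','wingnut','lug']:
    for c in ['top','side']:
        try: print(n,c,[(np.round(d['at'],3).tolist(),round(d['conf'],2)) for d in eyes.find_in(n,c)])
        except Exception as e: print(n,c,e)
for c in ['top','side']:
    ci=eyes.camera_info(c);E=np.array(ci['extrinsics']);print(c,ci['fx'],-E[:3,:3].T@E[:3,3],E[2,:3])
E
```

```text
pics
0.1 [0.24978776 0.54497927 0.23053985] [ 2.13246333e-01  9.76998177e-01 -7.30160037e-04 -1.74561545e-04]
link_center top [([0.394, -0.341, 0.012], 0.96), ([0.551, -0.257, 0.022], 0.82), ([0.4, -0.156, 0.01], 0.82), ([0.534, 0.008, 0.01], 0.62)]
link_center side [([0.55, -0.266, 0.025], 0.9), ([0.397, -0.162, 0.01], 0.77), ([0.402, -0.331, 0.011], 0.61), ([0.533, 0.004, 0.011], 0.57)]
nest top [([0.591, -0.226, 0.009], 0.93)]
nest side [([0.592, -0.248, 0.009], 0.65)]
inspector top [([0.529, 0.224, 0.015], 0.86), ([0.366, 0.001, 0.013], 0.22)]
inspector side [([0.536, 0.209, 0.014], 0.83)]
lens top [([0.548, 0.228, 0.078], 0.71)]
lens side [([0.539, 0.216, 0.074], 0.89)]
brush top []
brush side [([0.727, 0.201, 0.022], 0.69), ([0.548, -0.267, 0.026], 0.59)]
protector top []
protector side []
wingnut top [([0.778, -0.19, 0.021], 0.72)]
wingnut side []
lug top [([0.757, -0.02, 0.006], 0.67)]
lug side [([0.752, -0.024, 0.007], 0.67)]
top 483.8838387702732 [ 0.37140984 -0.03578032  1.3099699 ] [ 0.16785618  0.00699792 -0.98578666]
side 386.7018658369262 [ 0.40806226 -0.65912329  0.74948855] [ 0.20128617  0.71172767 -0.67299896]
```

View pics/top.png

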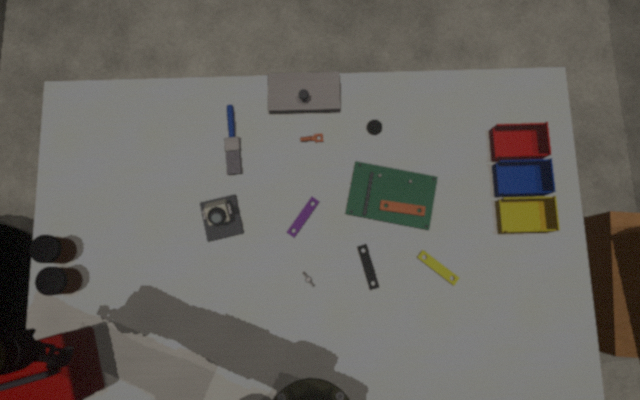

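View pics/side.png

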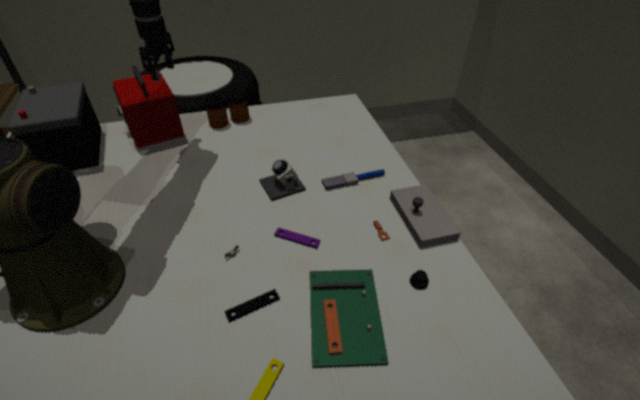

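The top view shows the green nest at (392,196), with the rail on its left at (368,193), pins near (380,175) and (411,180), and the copper bar at (402,208). The inspection camera is at (222,217). The side view agrees.

```bash
cat >> h.py <<'E'
def rect(ci,mask,z):
    "min-area rect on plane z: centre, long-axis unit, sizes"
    ys,xs=np.nonzero(mask);P=ray_plane(ci,np.c_[xs,ys],z)[:,:2]
    c,s,a=cv2.minAreaRect((P*1000).astype(np.float32))
    return np.array(c)/1000,s,a
def big(m):
    m=m.astype(np.uint8);n,l,s,_=cv2.connectedComponentsWithStats(m)
    return l==1+np.argmax(s[1:,4])
E
python3 - <<'E'
from h import *
ci=eyes.camera_info('top');im=snap('top');hsv=cv2.cvtColor(im,cv2.COLOR_RGB2HSV)
g=big(cv2.inRange(hsv,(40,60,30),(90,255,255))>0)
print('nest',rect(ci,g,.01))
roi=np.zeros(g.shape,bool);roi[150:240,340:440]=1
o=big((cv2.inRange(hsv,(3,100,60),(20,255,255))>0)&roi);print('link',rect(ci,o,.02))
o=get_obs();w=eyes.camera_info('wrist');E=np.array(w['extrinsics'])
T=np.eye(4);T[:3,:3]=R.from_quat(o['orientation']).as_matrix();T[:3,3]=o['position']
print('cam in tool',np.round(np.linalg.inv(T)@np.linalg.inv(E),3),w['fx'])
for n in ['inspector']:
    m=eyes.masks_of(n,'top');print(m[0]['conf'],rect(ci,m[0]['region'],.01))
print(R.from_quat(o['orientation']).as_matrix().round(3))
f=(cv2.inRange(hsv,(0,0,0),(180,255,80))>0);r2=np.zeros_like(roi);r2[185:250,190:252]=1
print(rect(ci,big(f&r2),.01))
E
```

```text
nest (array([ 0.58734393, -0.23116263]), (224.65257263183594, 144.6117706298828), 77.30342102050781)
link (array([ 0.55035443, -0.25696817]), (120.52194213867188, 27.75562858581543), 80.16895294189453)
cam in tool [[ 0.002 -0.957 -0.29   0.075]
 [ 1.     0.001  0.002  0.   ]
 [-0.002 -0.29   0.957 -0.142]
 [ 0.     0.     0.     1.   ]] 333.8272652837542
0.69 (array([0.53920752, 0.23309833]), (110.70391845703125, 100.44640350341797), 11.35324478149414)
[[-0.909  0.417  0.   ]
 [ 0.417  0.909  0.   ]
 [ 0.     0.    -1.   ]]
(array([0.53797028, 0.23044266]), (108.65563201904297, 100.10227966308594), 11.958938598632812)
```

```bash
cat > go.py <<'E'
"go.py x y z angle [tilt]: shift/turn fractions to TCP pose; angle=world heading of tool x (deg), tilt=lean of tool z away from base (deg)"
import sys
from h import *
a=[float(v) for v in sys.argv[1:]]
t=a[4] if len(a)>4 else 0
q=(R.from_euler('z',a[3],degrees=True)*R.from_euler('x',180+t,degrees=True))
r=rows(a[:3],q.as_quat());s=max(1,np.abs(r).max())
m=np.linalg.norm(r[:3])*6/1,np.linalg.norm(r[3:])*90/7.16
print(r.tolist(),'rows needed',np.round(m,1),'time',get_obs()['time'])
print('tool z',q.apply([0,0,1]).round(3),'tool y',q.apply([0,1,0]).round(3))
E
python3 go.py 0.5 0.2 0.3 102; python3 go.py 0.5 0.2 0.3 102 30
```

```text
[-1.4847, -0.8393, -0.2749, -0.0, 0.0, 0.593] rows needed [10.4  7.5] time 1.0
tool z [ 0.  0. -1.] tool y [0.978 0.208 0.   ]
[-1.4847, -0.8393, -0.2749, 0.3086, 0.1552, 0.579] rows needed [10.4  8.5] time 1.0
tool z [-0.489 -0.104 -0.866] tool y [ 0.847  0.18  -0.5  ]
```

```bash
python3 -m handwheel '[-0.95,-0.55,-0.27,0,0,0.593,-0.95,-0.55,-0.27,0,0,0.593,-0.95,-0.55,-0.27,0,0,0.593,-0.95,-0.55,-0.27,0,0,0.593,-0.95,-0.55,-0.27,0,0,0.593,-0.95,-0.55,-0.27,0,0,0.593,-0.95,-0.55,-0.27,0,0,0.593,-0.95,-0.55,-0.27,0,0,0.593]'; python3 go.py 0.5 0.2 0.3 102
```

```text
time: 1.67
position: [0.412, 0.3176, 0.3009]
orientation: [0.634, 0.774, 0.001, 0.002]
wrist_force: [0.3, 0.6, 0.1]
opening: 1.001
grip_force: 0.0
[-0.5305, 0.2525, 0.0049, 0.0024, 0.0006, -0.0072] rows needed [3.5 0.1] time 1.6667
tool z [ 0.  0. -1.] tool y [0.978 0.208 0.   ]
```

```bash
python3 -m handwheel '[-0.53,0.25,0,0,0,0,-0.53,0.25,0,0,0,0,-0.53,0.25,0,0,0,0,-0.53,0.25,0,0,0,0,-0.53,0.25,0,0,0,0,-0.53,0.25,0,0,0,0]'
python3 - <<'E'
from h import *
ci=eyes.camera_info('wrist');im=snap('wrist','w1.png')
np.save('w1.npy',np.array(ci['extrinsics']))
for n in ['lens','inspector']:
    print(n,[(np.round(d['at'],4).tolist(),round(d['conf'],2)) for d in eyes.find_in(n,'wrist')])
m=eyes.masks_of('inspector','wrist');print(m[0]['conf'],rect(ci,m[0]['region'],.01))
print(ci['fx'],ci['cx'],ci['cy'],get_obs()['position'])
E
```

```text
time: 2.17
position: [0.4978, 0.2039, 0.2987]
orientation: [0.63, 0.776, -0.0, -0.0]
wrist_force: [-0.4, 0.5, 0.5]
opening: 1.001
grip_force: 0.0
lens [([0.545, 0.2345, 0.076], 0.83)]
inspector [([0.5318, 0.2368, 0.0103], 0.98)]
0.63 (array([0.53804846, 0.23161026]), (112.35722351074219, 101.35272979736328), 11.126039505004883)
333.8272652837542 323.30979929099965 201.009621146878 [0.49664738 0.20579147 0.29886564]
```

View pics/w1.png

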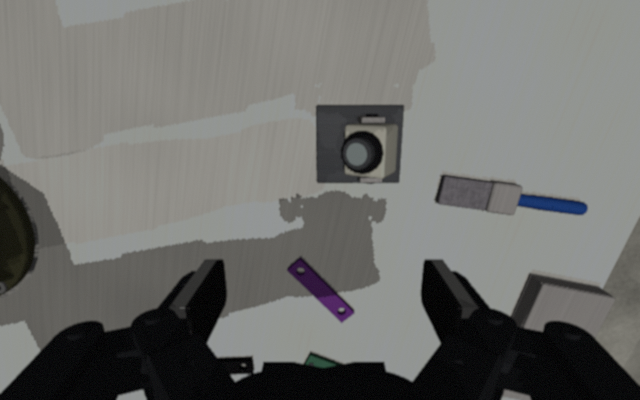

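The wrist view shows the inspector foot at about (360,145) px, with the round lens at (360,152) leaning left in the image, which is toward the robot. I'll take a second viewpoint to triangulate the lens.

```bash
python3 -m handwheel '[0,-0.4,0.16,0,0,0,0,-0.4,0.16,0,0,0,0,-0.4,0.16,0,0,0,0,-0.4,0.16,0,0,0,0,-0.4,0.16,0,0,0,0,-0.4,0.16,0,0,0]'
python3 - <<'E'
from h import *
ci=eyes.camera_info('wrist');im=snap('wrist','w2.png')
np.save('w2.npy',np.array(ci['extrinsics']))
p=proj(ci,[0.545,.2345,.08])[0].astype(int);print(p)
d=eyes.find_in('lens','wrist');print([(np.round(x['at'],4).tolist(),round(x['conf'],2)) for x in d])
m=eyes.masks_of('inspector','wrist');print(m[0]['conf'],rect(ci,m[0]['region'],.012))
a=cv2.imread('pics/w1.png')[95:195,310:410];b=cv2.imread('pics/w2.png')[p[1]-50:p[1]+50,p[0]-50:p[0]+50]
cv2.imwrite('pics/c12.png',np.hstack([cv2.resize(x,None,fx=4,fy=4,interpolation=cv2.INTER_CUBIC) for x in (a,b)]))
E
```

```text
time: 2.87
position: [0.4, 0.1851, 0.2596]
orientation: [0.629, 0.778, 0.001, 0.0]
wrist_force: [0.1, 0.9, 0.5]
opening: 1.001
grip_force: 0.0
[479 161]
[([0.5355, 0.2339, 0.0799], 0.61), ([0.5261, 0.2368, 0.0116], 0.21)]
0.81 (array([0.53837445, 0.23171796]), (116.7816390991211, 99.23993682861328), 12.173636436462402)
```

View pics/c12.png

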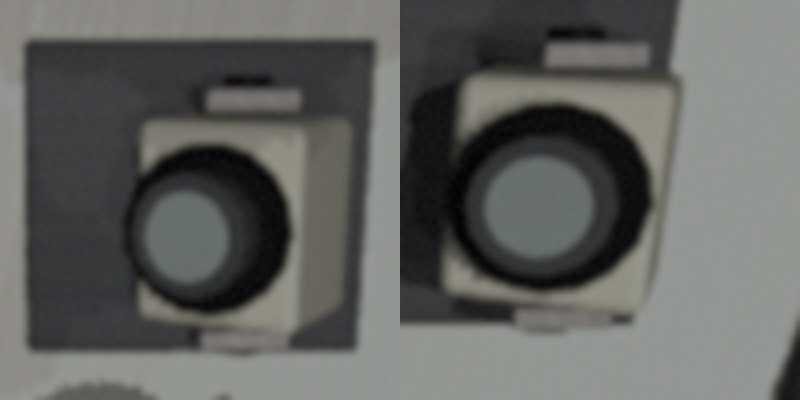

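The crop shows the glass centre at (356.8,154.5) px in view 1 and at (463.8,162.5) px in view 2. The foot corners are clear in view 1.

```bash
python3 - <<'E'
from h import *
ci=eyes.camera_info('wrist')
c1=dict(ci,extrinsics=np.load('w1.npy'));c2=dict(ci,extrinsics=np.load('w2.npy'))
K=np.array([[ci['fx'],0,ci['cx']],[0,ci['fy'],ci['cy']],[0,0,1]])
X=cv2.triangulatePoints(K@c1['extrinsics'][:3],K@c2['extrinsics'][:3],np.array([356.75,154.5]),np.array([463.75,162.5]))
X=(X[:3]/X[3]).ravel();print('lens',X,proj(c1,X),proj(c2,X))
for z in (.01,.015):
    P=ray_plane(c1,[(316.75,105.5),(403.75,105.5),(399.25,182.5),(317,182.5)],z)[:,:2]
    print(z,P.mean(0),[(np.linalg.norm(P[j]-P[i]),np.degrees(np.arctan2(*(P[j]-P[i])[::-1]))) for i,j in((0,1),(3,2),(3,0),(2,1))])
for n in('top','side'):
    print(n,proj(eyes.camera_info(n),X))
E
python3 go.py 0.5 -0.1 0.3 77; python3 go.py 0.57 -0.24 0.2 77
```

```text
lens [0.52874053 0.22998893 0.08403271] [[356.77181372 154.1832139 ]] [[463.72444841 162.85266951]]
0.01 [0.53868306 0.23206242] [(np.float64(0.10793011055361343), np.float64(11.935062861137899)), (np.float64(0.10902660034861555), np.float64(11.935514428273532)), (np.float64(0.09814164012690428), np.float64(101.8030724359982)), (np.float64(0.0981443801531002), np.float64(102.44320347677953))]
0.015 [0.53802804 0.23258066] [(np.float64(0.10667718399229154), np.float64(11.935062861137897)), (np.float64(0.10776094498361398), np.float64(11.935514428273551)), (np.float64(0.09700234482686282), np.float64(101.80307243599819)), (np.float64(0.09700505304496007), np.float64(102.44320347677957))]
top [[215.88448051 217.48680561]]
side [[277.40620145 163.19718522]]
[-1.1968, 0.1515, -0.1626, 0.0008, -0.0004, 0.2781] rows needed [7.3 3.5] time 3.0167
tool z [ 0. -0. -1.] tool y [ 0.974 -0.225  0.   ]
[-1.803, 0.3082, 0.2375, 0.0008, -0.0004, 0.2781] rows needed [11.1  3.5] time 3.0167
tool z [ 0. -0. -1.] tool y [ 0.974 -0.225  0.   ]
```

```bash
python3 -m handwheel '[-0.98,0.17,0.1,0,0,0.278,-0.98,0.17,0.1,0,0,0.278,-0.98,0.17,0.1,0,0,0.278,-0.98,0.17,0.1,0,0,0.278,-0.98,0.17,0.1,0,0,0.278,-0.98,0.17,0.1,0,0,0.278,-0.98,0.17,0.1,0,0,0.278]'; python3 go.py 0.57 -0.25 0.2 77.3
```

```text
time: 3.6
position: [0.4949, -0.0531, 0.233]
orientation: [0.785, 0.62, -0.001, 0.002]
wrist_force: [0.4, 0.5, 0.4]
opening: 0.999
grip_force: 0.0
[-0.6961, 0.4748, 0.1348, 0.0011, 0.0017, -0.008] rows needed [5.1 0.1] time 3.6
tool z [ 0. -0. -1.] tool y [ 0.976 -0.22   0.   ]
```

```bash
python3 -m handwheel '[-0.7,0.475,0.135,0,0,-0.008,-0.7,0.475,0.135,0,0,-0.008,-0.7,0.475,0.135,0,0,-0.008,-0.7,0.475,0.135,0,0,-0.008,-0.7,0.475,0.135,0,0,-0.008,-0.7,0.475,0.135,0,0,-0.008,-0.7,0.475,0.135,0,0,-0.008,-0.7,0.475,0.135,0,0,-0.008]'
cat > nest.py <<'E'
import sys
from h import *
ci=eyes.camera_info('wrist');im=snap('wrist',sys.argv[1]+'.png');hsv=cv2.cvtColor(im,cv2.COLOR_RGB2HSV)
g=cv2.inRange(hsv,(40,60,20),(90,255,255))>0
l=big(cv2.inRange(hsv,(3,100,40),(22,255,255))>0)
print('nest',rect(ci,big(g),.01));print('link',rect(ci,l,.02));print(get_obs()['position'])
np.save(sys.argv[1]+'.npy',np.array(ci['extrinsics']))
E
python3 nest.py w3
```

```text
time: 4.27
position: [0.5683, -0.244, 0.1994]
orientation: [0.779, 0.627, -0.0, -0.001]
wrist_force: [0.2, 0.0, 0.4]
opening: 0.999
grip_force: 0.0
nest (array([ 0.58782269, -0.23085124]), (226.06455993652344, 147.15892028808594), 77.49415588378906)
link (array([ 0.55077594, -0.2568551 ]), (120.26438903808594, 26.496427536010742), 80.15518188476562)
[ 0.56822835 -0.24322824  0.19989241]
```

View pics/w3.png

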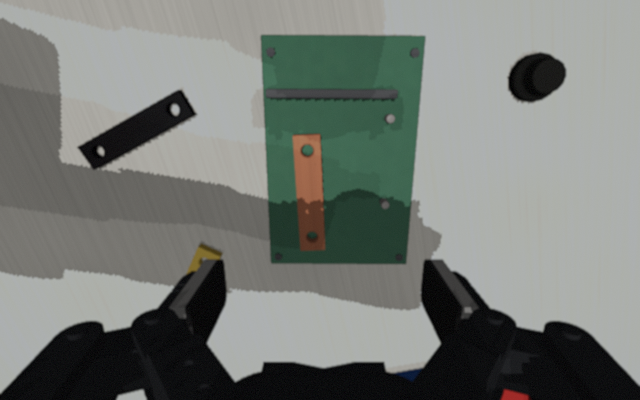

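The wrist view shows the nest spanning (262–424, 36–263), the rail at (332,95), the pins at (390,119) and (385,205), and the link at (308,192).

```bash
python3 - <<'E'
from h import *
ci=eyes.camera_info('wrist');ci['extrinsics']=np.load('w3.npy')
im=cv2.imread('pics/w3.png')
pins=[]
for (u,v) in ((390,119),(385,205)):
    c=im[v-8:v+9,u-8:u+9].astype(int);h=cv2.cvtColor(im[v-8:v+9,u-8:u+9],cv2.COLOR_BGR2HSV)
    m=h[...,1]<70;ys,xs=np.nonzero(m);p=(xs.mean()+u-8,ys.mean()+v-8);pins.append(p);print(p,m.sum())
P=ray_plane(ci,pins,.022)[:,:2];d=P[0]-P[1];print(P,np.linalg.norm(d),np.degrees(np.arctan2(d[1],d[0])))
for a in (77.3,):
    y=np.array([np.cos(np.radians(a)),np.sin(np.radians(a))]);x=np.array([y[1],-y[0]]);C=np.array([.5876,-.231])
    print('pins in nest',[(q@x,q@y) for q in P-C]); rail=ray_plane(ci,[(290,98),(380,98),(270,100),(395,100)],.024)[:,:2]-C;print('rail',rail@y)
    s=C+.028*x;L=np.array([.5507,-.2569]);print('seat',s,'link rel',(L-s)@x,(L-s)@y)
E
python3 go.py 0.5507 -0.2569 0.08 80.2;python3 go.py 0.5507 -0.2569 0.013 80.2
```

```text
(np.float64(389.68367346938777), np.float64(118.18367346938776)) 98
(np.float64(384.09183673469386), np.float64(203.4387755102041)) 98
[[ 0.64036901 -0.19999374]
 [ 0.62192265 -0.28088941]] 0.0829721421262048 77.15466578329988
pins in nest [(np.float64(0.044661387428220116), np.float64(0.04184874042174574)), (np.float64(0.044450923787527755), np.float64(-0.04112313477742688))]
rail [0.05907195 0.05968909 0.05719402 0.05805373]
seat [ 0.61491497 -0.23715569] link rel -0.05830320797886367 -0.0333786696288174
[-0.0687, -0.0565, 0.4796, -0.0005, -0.0004, -0.0276] rows needed [2.9 0.3] time 4.3167
tool z [ 0. -0. -1.] tool y [ 0.985 -0.17   0.   ]
[-0.0689, -0.0563, 0.7476, -0.0005, -0.0004, -0.0276] rows needed [4.5 0.3] time 4.3167
tool z [ 0. -0. -1.] tool y [ 0.985 -0.17   0.   ]
```

```bash
python3 -m handwheel '[-0.069,-0.056,0.6,0,0,-0.028,-0.069,-0.056,0.6,0,0,-0.028,-0.069,-0.056,0.6,0,0,-0.028,-0.069,-0.056,0.6,0,0,-0.028,-0.069,-0.056,0.6,0,0,-0.028,-0.069,-0.056,0.6,0,0,-0.028,-0.069,-0.056,0.6,0,0,-0.028]'; python3 go.py 0.5507 -0.2569 0.0115 80.2
```

```text
time: 4.9
position: [0.5527, -0.2575, 0.0525]
orientation: [0.764, 0.645, 0.001, 0.001]
wrist_force: [-0.3, -0.9, 0.3]
opening: 1.001
grip_force: 0.0
[0.0011, -0.0089, 0.1641, 0.002, 0.0004, 0.0011] rows needed [1. 0.] time 4.9
tool z [ 0. -0. -1.] tool y [ 0.985 -0.17   0.   ]
```

```bash
python3 -m handwheel '[0,-0.004,0.08,0,0,0,0,-0.004,0.164,0,0,0,0,-0.004,0.164,0,0,0,0,-0.004,0.164,0,0,0,0,-0.004,0.164,0,0,0]'; python3 -m handwheel '[0,0,0,0,0,0,0,0,0,0,0,0,0,0,0,0,0,0,0,0,0,0,0,0,0,0,0,0,0,0,0,0,0,0,0,0,0,0,0,0,0,0,0,0,0,0,0,0]' -1;python3 go.py 0.5507 -0.2569 0.0115 80.2
```

```text
time: 5.32
position: [0.5518, -0.2581, 0.0115]
orientation: [0.765, 0.644, 0.001, 0.001]
wrist_force: [0.4, -0.5, 0.4]
opening: 0.997
grip_force: 0.0
time: 5.98
position: [0.5507, -0.258, 0.0102]
orientation: [0.765, 0.644, 0.0, 0.001]
wrist_force: [-1.3, -0.0, 7.9]
opening: 0.283
grip_force: 62.4
[0.0045, -0.0008, -0.0052, 0.001, 0.0002, 0.0002] rows needed [0. 0.] time 5.9833
tool z [ 0. -0. -1.] tool y [ 0.985 -0.17   0.   ]
```

```bash
python3 -m handwheel '[0,0,-0.024,0,0,0,0,0,-0.024,0,0,0,0,0,-0.024,0,0,0]'; python3 go.py 0.6124 -0.2393 0.016 77.3
```

```text
time: 6.23
position: [0.5499, -0.2577, 0.0151]
orientation: [0.765, 0.644, -0.0, -0.0]
wrist_force: [0.1, -0.5, -2.7]
opening: 0.287
grip_force: 59.3
[0.1149, 0.2341, -0.0038, -0.0001, -0.0, 0.0324] rows needed [1.6 0.4] time 6.2333
tool z [ 0. -0. -1.] tool y [ 0.976 -0.22   0.   ]
```

```bash
python3 -m handwheel '[0.06,0.12,0,0,0,0.016,0.115,0.234,0,0,0,0.032,0.115,0.234,0,0,0,0.032,0.115,0.234,0,0,0,0.032,0.115,0.234,0,0,0,0.032]'; python3 nest.py w4; python3 go.py 0.6124 -0.2393 0.0115 77.3
```

```text
time: 6.65
position: [0.6115, -0.2391, 0.0143]
orientation: [0.781, 0.625, -0.0, -0.001]
wrist_force: [-0.9, -0.4, -3.6]
opening: 0.281
grip_force: 60.8
nest (array([ 0.59685138, -0.19142093]), (136.18104553222656, 147.22251892089844), 77.43949890136719)
link (array([ 0.61179907, -0.23581583]), (114.42288208007812, 27.463539123535156), 77.40963745117188)
[ 0.61139995 -0.23935647  0.01460961]
[0.0011, 0.0039, 0.0124, -0.0005, -0.0002, 0.0005] rows needed [0.1 0. ] time 6.7
tool z [ 0. -0. -1.] tool y [ 0.976 -0.22   0.   ]
```

View pics/w4.png

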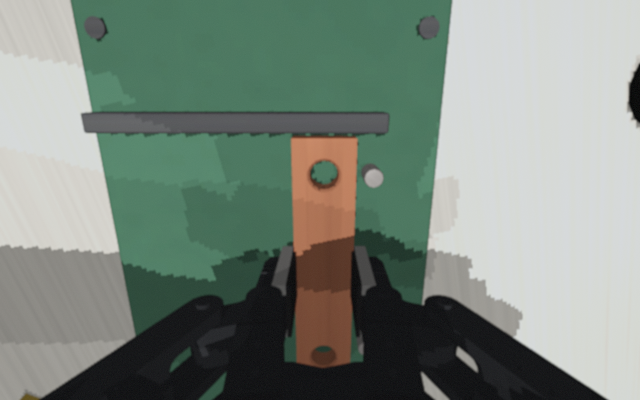

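The link is about 2 mm from the rail (its end at row 137) and about 3 mm from the pin at (373,177), and it runs parallel. I'll lower it and ease it toward the rail.

```bash
python3 -m handwheel '[0,0,0.014,0,0,0,0,0,0.016,0,0,0,0.005,0,0.016,0,0,0,0.01,0,0.016,0,0,0,0.014,0,0.016,0,0,0,0.014,0,0.016,0,0,0]'
```

```text
time: 7.2
position: [0.6125, -0.2374, 0.0112]
orientation: [0.781, 0.625, -0.002, 0.001]
wrist_force: [-2.3, -5.3, -2.7]
opening: 0.284
grip_force: 60.9
```

```bash
python3 -m handwheel '[0,0,0.006,0,0,0,0,0,0.006,0,0,0,0.006,0,0.006,0,0,0,0.006,0,0.006,0,0,0]'; python3 -m handwheel '[0,0.004,0,0,0,0,0,0.008,0,0,0,0,0,0.01,0,0,0,0,0,0.01,0,0,0,0]'
```

```text
time: 7.53
position: [0.6128, -0.2374, 0.0105]
orientation: [0.781, 0.624, -0.002, 0.002]
wrist_force: [-4.8, -8.8, 1.9]
opening: 0.282
grip_force: 61.4
time: 7.87
position: [0.6128, -0.2375, 0.0104]
orientation: [0.781, 0.624, -0.004, 0.0]
wrist_force: [-11.1, -6.7, 8.9]
opening: 0.282
grip_force: 62.2
```

```bash
python3 -m handwheel '[0,0,-0.002,0,0,0,0,0,-0.002,0,0,0,0,0,-0.002,0,0,0,0,0,-0.002,0,0,0]' 0; python3 -m handwheel '[0,0.02,0,0,0,0,0,0.03,0,0,0,0,0,0.034,0,0,0,0,0,0.038,0,0,0,0,0,0.038,0,0,0,0]'
```

```text
time: 8.2
position: [0.6167, -0.2348, 0.0104]
orientation: [0.781, 0.625, 0.001, 0.0]
wrist_force: [0.5, 0.4, -0.2]
opening: 0.502
grip_force: 0.0
time: 8.62
position: [0.6244, -0.2366, 0.0097]
orientation: [0.781, 0.625, -0.001, -0.001]
wrist_force: [-5.6, 0.8, 3.8]
opening: 0.499
grip_force: 2.3
```

```bash
python3 -m handwheel '[0,0.008,-0.004,0,0,0,0,0.012,-0.004,0,0,0,0,0.012,-0.004,0,0,0]'; python3 -m handwheel '[0,-0.02,-0.004,0,0,0,0,-0.046,-0.004,0,0,0,0,-0.046,-0.004,0,0,0,0,-0.046,-0.2,0,0,0,0,-0.046,-0.4,0,0,0,0,-0.046,-0.6,0,0,0,0,-0.046,-0.6,0,0,0]'; python3 nest.py w5
python3 - <<'E'
import cv2
a=cv2.imread('pics/w5.png')[60:260,220:480];cv2.imwrite('pics/c5.png',cv2.resize(a,None,fx=3,fy=3,interpolation=cv2.INTER_CUBIC))
E
```

```text
time: 8.87
position: [0.6246, -0.2367, 0.0097]
orientation: [0.781, 0.625, -0.002, -0.003]
wrist_force: [-9.9, 2.2, 3.0]
opening: 0.499
grip_force: 4.9
time: 9.45
position: [0.6194, -0.236, 0.1666]
orientation: [0.781, 0.625, 0.002, 0.003]
wrist_force: [1.2, -1.0, 1.1]
opening: 0.498
grip_force: 0.0
nest (array([ 0.58806293, -0.23084818]), (226.10076904296875, 147.020263671875), 77.48644256591797)
link (array([ 0.61507635, -0.23773508]), (119.9601821899414, 26.441364288330078), 77.64543151855469)
[ 0.62150014 -0.23682057  0.17083627]
```

View pics/c5.png

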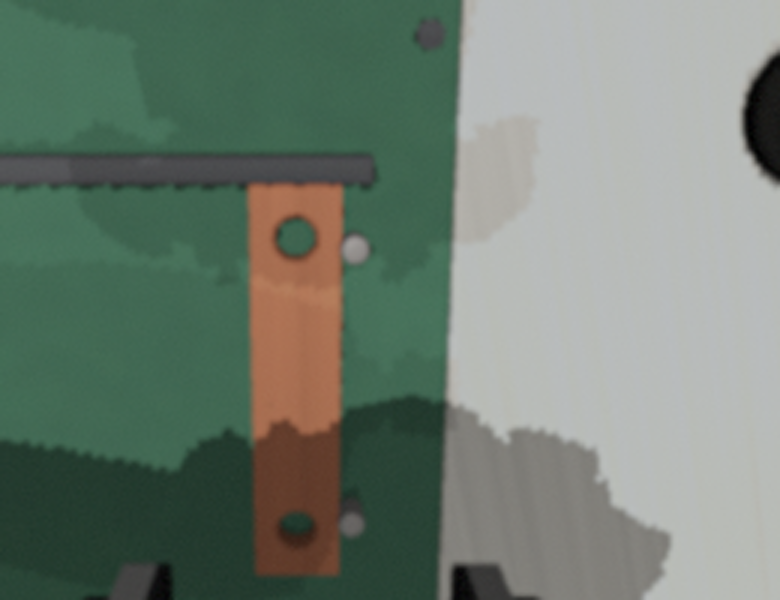

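The link lies against both pins, at (355,248) and (350,523), and appears to meet the rail. The camera sits above the rail and can't rule out a small gap, so I'll confirm with a gentle end push using shut fingers.

```bash
python3 go.py 0.5974 -0.3147 0.06 77.3;python3 go.py 0.5974 -0.3147 0.014 77.3
```

```text
[-0.3243, -0.0315, 0.4435, 0.0082, 0.0011, 0.0005] rows needed [3.3 0.1] time 9.5
tool z [ 0. -0. -1.] tool y [ 0.976 -0.22   0.   ]
[-0.324, -0.0339, 0.6275, 0.0082, 0.0011, 0.0005] rows needed [4.2 0.1] time 9.5
tool z [ 0. -0. -1.] tool y [ 0.976 -0.22   0.   ]
```

```bash
python3 -m handwheel '[-0.324,-0.032,0,0,0,0,-0.324,-0.032,0,0,0,0,-0.324,-0.032,0.2,0,0,0,-0.324,-0.032,0.44,0,0,0,-0.324,-0.032,0.44,0,0,0,-0.324,-0.032,0.44,0,0,0]' -1; python3 go.py 0.5974 -0.3147 0.014 77.3
```

```text
time: 10.0
position: [0.587, -0.3106, 0.0443]
orientation: [0.781, 0.625, -0.002, -0.004]
wrist_force: [-1.2, 0.5, -0.5]
opening: 0.001
grip_force: 0.0
[-0.0072, 0.0451, 0.1208, -0.006, -0.0017, 0.0] rows needed [0.8 0.1] time 10.0
tool z [ 0. -0. -1.] tool y [ 0.976 -0.22   0.   ]
```

```bash
python3 -m handwheel '[-0.007,0.045,0,0,0,0,-0.007,0.045,0.06,0,0,0,-0.007,0.045,0.12,0,0,0,-0.007,0.045,0.12,0,0,0,-0.007,0.045,0.12,0,0,0]'; python3 go.py 0.6005 -0.301 0.014 77.3
```

```text
time: 10.42
position: [0.6024, -0.3165, 0.0219]
orientation: [0.781, 0.625, 0.0, 0.0]
wrist_force: [-0.0, 0.5, 0.3]
opening: 0.001
grip_force: 0.0
[0.059, -0.021, 0.0318, 0.0002, 0.0, 0.0007] rows needed [0.4 0. ] time 10.4167
tool z [ 0. -0. -1.] tool y [ 0.976 -0.22   0.   ]
```

```bash
python3 -m handwheel '[0,-0.02,0.02,0,0,0,0,-0.02,0.03,0,0,0,0,-0.02,0.03,0,0,0,0.018,-0.02,0.03,0,0,0,0.032,-0.02,0.03,0,0,0,0.036,-0.02,0.03,0,0,0,0.04,-0.02,0.03,0,0,0,0.04,-0.02,0.03,0,0,0]'
```

```text
time: 11.08
position: [0.5993, -0.3074, 0.0141]
orientation: [0.781, 0.625, -0.001, 0.001]
wrist_force: [-1.8, -5.9, 0.3]
opening: -0.002
grip_force: 3.1
```

```bash
python3 -m handwheel '[0.006,0,0,0,0,0,0.01,0,0,0,0,0,0.012,0,0,0,0,0,0.012,0,0,0,0,0]'; python3 -m handwheel '[-0.03,0,0,0,0,0,-0.06,0,0,0,0,0,-0.06,0,0,0,0,0,-0.06,0,-0.3,0,0,0,-0.06,0,-0.3,0,0,0,-0.06,0,-0.3,0,0,0,-0.06,0,-0.3,0,0,0]'; python3 nest.py w6;python3 go.py 0.6149 -0.2372 0.0115 77.3
```

```text
time: 11.42
position: [0.5993, -0.3073, 0.0142]
orientation: [0.781, 0.624, -0.003, 0.003]
wrist_force: [-4.3, -13.3, -0.6]
opening: -0.002
grip_force: 6.8
time: 12.0
position: [0.599, -0.318, 0.0915]
orientation: [0.781, 0.625, 0.001, 0.002]
wrist_force: [-0.1, -0.3, -0.0]
opening: 0.001
grip_force: 0.0
nest (array([ 0.58076178, -0.26261578]), (161.86251831054688, 147.28977966308594), 77.3700180053711)
link (array([ 0.61361597, -0.24421942]), (106.33439636230469, 26.6188907623291), 77.44232177734375)
[ 0.59754854 -0.31734333  0.08950341]
[0.328, -0.003, 0.3121, 0.0013, -0.0001, 0.0007] rows needed [2.7 0. ] time 12.05
tool z [ 0. -0. -1.] tool y [ 0.976 -0.22   0.   ]
```

The 13 N end push moved nothing, so the link is firm on the rail and parallel to the pins. Next I'll grasp it at its middle.

```bash
python3 -m handwheel '[0.16,0,0,0,0,0,0.326,0,0,0,0,0,0.326,0,0,0,0,0,0.326,0,0,0,0,0,0.326,0,0,0,0,0,0.326,0,0,0,0,0,0.326,0,0,0,0,0]' 0; python3 go.py 0.6149 -0.2372 0.0115 77.3
```

```text
time: 12.63
position: [0.6141, -0.2389, 0.088]
orientation: [0.781, 0.624, -0.0, -0.0]
wrist_force: [-0.3, -1.1, 0.2]
opening: 0.499
grip_force: 0.0
[0.0073, 0.0019, 0.3062, -0.0004, 0.0, -0.0003] rows needed [1.8 0. ] time 12.6333
tool z [ 0. -0. -1.] tool y [ 0.976 -0.22   0.   ]
```

```bash
python3 -m handwheel '[0.007,0.002,0.12,0,0,0,0.007,0.002,0.22,0,0,0,0.007,0.002,0.28,0,0,0,0.007,0.002,0.3,0,0,0,0.007,0.002,0.3,0,0,0,0.007,0.002,0.3,0,0,0]';python3 go.py 0.6149 -0.2372 0.0115 77.3
```

```text
time: 13.13
position: [0.6156, -0.2371, 0.014]
orientation: [0.781, 0.624, 0.0, 0.0]
wrist_force: [0.4, 0.0, 0.3]
opening: 0.499
grip_force: 0.0
[-0.001, -0.0027, 0.01, 0.0002, 0.0, -0.0001] rows needed [0.1 0. ] time 13.1333
tool z [ 0. -0. -1.] tool y [ 0.976 -0.22   0.   ]
```

```bash
python3 -m handwheel '[0,-0.002,0.008,0,0,0,0,-0.002,0.008,0,0,0]'; python3 -m handwheel '[0,0,0,0,0,0,0,0,0,0,0,0,0,0,0,0,0,0,0,0,0,0,0,0,0,0,0,0,0,0,0,0,0,0,0,0]' -1; python3 go.py 0.6149 -0.2372 0.1315 77.3
```

```text
time: 13.3
position: [0.6158, -0.2368, 0.0128]
orientation: [0.781, 0.625, 0.001, 0.001]
wrist_force: [-0.2, 0.7, 0.4]
opening: 0.499
grip_force: 0.0
time: 13.8
position: [0.6158, -0.2365, 0.0128]
orientation: [0.781, 0.625, 0.0, 0.001]
wrist_force: [-0.9, 0.4, 5.9]
opening: 0.28
grip_force: 59.5
[-0.0035, -0.002, -0.4747, 0.0012, 0.0003, 0.0005] rows needed [2.8 0. ] time 13.8
tool z [ 0. -0. -1.] tool y [ 0.976 -0.22   0.   ]
```

```bash
python3 -m handwheel '[0,0,-0.05,0,0,0,0,0,-0.2,0,0,0,0,0,-0.4,0,0,0,0,0,-0.6,0,0,0,0,0,-0.8,0,0,0,0,0,-0.9,0,0,0,0,0,-0.9,0,0,0]'; python3 go.py 0.52 0.0 0.25 90 -15;python3 go.py 0.431 0.209 0.257 102 -30
```

```text
time: 14.38
position: [0.6177, -0.2371, 0.2456]
orientation: [0.781, 0.625, 0.003, 0.005]
wrist_force: [0.9, 0.1, -1.2]
opening: 0.279
grip_force: 60.1
[0.84, -0.5888, -0.025, -0.1593, 0.02, -0.1395] rows needed [6.2 2.7] time 14.3833
tool z [ 0.259 -0.    -0.966] tool y [ 0.966 -0.     0.259]
[1.5777, -1.1189, -0.0598, -0.3216, 0.074, -0.2668] rows needed [11.6  5.3] time 14.3833
tool z [ 0.489  0.104 -0.866] tool y [0.847 0.18  0.5  ]
```

```bash
python3 -m handwheel '[0.28,-0.2,0,-0.053,0.007,-0.047,0.42,-0.3,0,-0.08,0.01,-0.07,0.56,-0.4,0,-0.107,0.013,-0.093,0.7,-0.5,-0.02,-0.133,0.017,-0.117,0.84,-0.589,-0.025,-0.159,0.02,-0.14,0.84,-0.589,-0.025,-0.159,0.02,-0.14,0.84,-0.589,-0.025,-0.159,0.02,-0.14]'; python3 go.py 0.431 0.209 0.257 102 -30
```

```text
time: 14.97
position: [0.513, 0.0055, 0.2424]
orientation: [0.7, 0.703, 0.09, 0.085]
wrist_force: [-0.3, 0.3, -2.9]
opening: 0.277
grip_force: 60.3
[0.8162, -0.3003, -0.1311, -0.1738, 0.0452, -0.1222] rows needed [5.3 2.7] time 14.9667
tool z [ 0.489  0.104 -0.866] tool y [0.847 0.18  0.5  ]
```

```bash
python3 -m handwheel '[0.14,-0.05,-0.022,-0.03,0.008,-0.02,0.28,-0.1,-0.044,-0.06,0.016,-0.04,0.41,-0.15,-0.066,-0.09,0.023,-0.06,0.55,-0.2,-0.09,-0.12,0.03,-0.08,0.68,-0.25,-0.11,-0.145,0.038,-0.1,0.816,-0.3,-0.131,-0.174,0.045,-0.122,0.816,-0.3,-0.131,-0.174,0.045,-0.122,0.816,-0.3,-0.131,-0.174,0.045,-0.122]'; python3 go.py 0.471 0.2175 0.188 102 -30
```

```text
time: 15.63
position: [0.434, 0.2067, 0.256]
orientation: [0.607, 0.751, 0.2, 0.164]
wrist_force: [1.1, 0.1, -3.2]
opening: 0.282
grip_force: 60.4
[0.0123, -0.0032, 0.3125, 0.0004, 0.0018, 0.0017] rows needed [1.9 0. ] time 15.6333
tool z [ 0.489  0.104 -0.866] tool y [0.847 0.18  0.5  ]
```

```bash
python3 -m handwheel '[0.004,0,0.1,0,0,0,0.012,-0.003,0.2,0,0,0,0.012,-0.003,0.29,0,0,0,0.012,-0.003,0.312,0,0,0,0.012,-0.003,0.312,0,0,0,0.012,-0.003,0.312,0,0,0,0.012,-0.003,0.312,0,0,0,0.012,-0.003,0.312,0,0,0]'; python3 go.py 0.471 0.2175 0.188 102 -30
python3 - <<'E'
from h import *
o=get_obs();ci=eyes.camera_info('wrist');im=snap('wrist','w7.png');np.save('w7.npy',np.array(ci['extrinsics']))
hsv=cv2.cvtColor(im,cv2.COLOR_RGB2HSV);l=big(cv2.inRange(hsv,(3,100,30),(22,255,255))>0)
# link top plane in tool frame: z=-.002-.005
r=R.from_quat(o['orientation']);T=np.eye(4);T[:3,:3]=r.as_matrix();T[:3,3]=o['position']
ct=dict(ci,extrinsics=np.array(ci['extrinsics'])@T)
print(rect(ct,l,-.007))
L=np.array([.5287,.23,.084]);print('lens px',proj(ci,L),'top/side link px')
for n in('top','side'):
    snap(n,n+'7.png');print(n,proj(eyes.camera_info(n),o['position']),[(np.round(d['at'],3).tolist(),round(d['conf'],2)) for d in eyes.find_in('link_center',n)][:5])
E
```

```text
time: 16.3
position: [0.4742, 0.2153, 0.1903]
orientation: [0.61, 0.749, 0.201, 0.166]
wrist_force: [0.3, -0.3, -2.8]
opening: 0.28
grip_force: 60.4
[0.0113, -0.0138, 0.0026, 0.0024, 0.0035, -0.0024] rows needed [0.1 0.1] time 16.3
tool z [ 0.489  0.104 -0.866] tool y [0.847 0.18  0.5  ]
(array([ 0.00338619, -0.00055146]), (26.68838882446289, 113.30712890625), 89.66370391845703)
lens px [[318.04914353 191.07096834]] top/side link px
top [[212.14352676 235.10672528]] [([0.473, 0.194, 0.199], 0.93), ([0.401, -0.156, 0.009], 0.81), ([0.533, 0.007, 0.007], 0.75), ([0.544, 0.232, 0.078], 0.69), ([0.393, -0.343, 0.013], 0.58)]
side [[255.30876357 136.81138592]] [([0.4, -0.332, 0.012], 0.95), ([0.585, -0.25, 0.007], 0.74), ([0.394, -0.162, 0.011], 0.62), ([0.532, 0.004, 0.012], 0.56)]
```

View pics/w7.png

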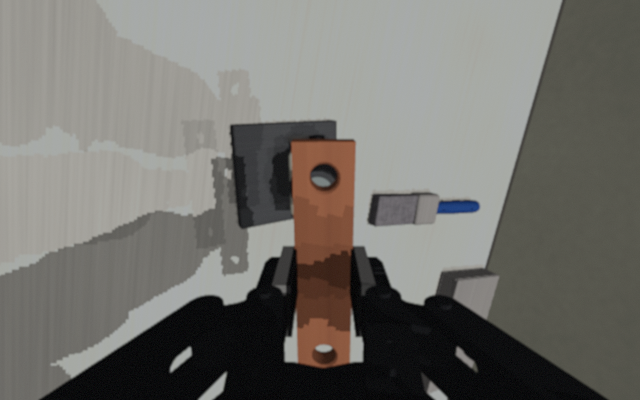

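The link is held square between the pads, with its end at row 140 and centred on the tool to within about 1 mm. The camera foot sits behind it, and nothing is touching. I'll check the lens estimate against the fixed-camera pictures.

Run:
```python
import cv2,numpy as np
a=cv2.imread('pics/top.png')[200:236,198:234];b=cv2.imread('pics/side.png')[145:181,260:296]
cv2.imwrite('pics/ts.png',np.hstack([cv2.resize(x,(396,396),interpolation=cv2.INTER_CUBIC) for x in(a,b)]))
```

```text
(no output)
```

View pics/ts.png

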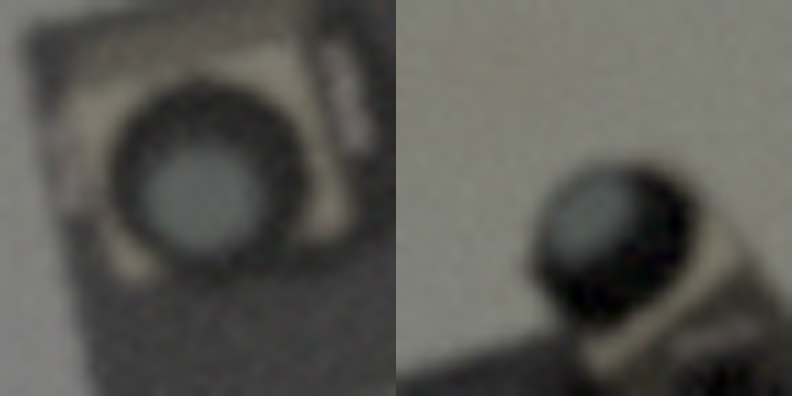

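In the fixed cameras the glass centre is at (216.4,217.5) px in top and (277.2,163.8) px in side, within 0.7 px of my triangulated lens. That estimate stands.

```bash
python3 -m handwheel '[0,0,0,0,0,0,0,0,0,0,0,0,0,0,0,0,0,0]'; for i in 1 2; do python3 go.py 0.4713 0.2177 0.1862 102 -30|head -1; python3 -c "from h import *;snap('top');print(get_obs()['position'])"; done
```

```text
time: 16.8
position: [0.4734, 0.2154, 0.1888]
orientation: [0.609, 0.749, 0.2, 0.165]
wrist_force: [0.8, 0.1, -2.9]
opening: 0.278
grip_force: 60.4
[0.0109, -0.0107, 0.0056, 0.0012, 0.0036, -0.0017] rows needed [0.1 0.1] time 16.8
[0.47345974 0.21532879 0.18874074]
[0.0111, -0.0107, 0.0055, 0.0012, 0.0036, -0.0017] rows needed [0.1 0.1] time 16.85
[0.47346401 0.21532141 0.18869871]
```

```bash
python3 -m handwheel '[0.011,-0.011,0.005,0.001,0.003,-0.002,0.011,-0.011,0.005,0.001,0.003,-0.002,0.011,-0.011,0.005,0.001,0.003,-0.002,0.011,-0.011,0.005,0.001,0.003,-0.002,0.011,-0.011,0.005,0.001,0.003,-0.002,0.011,-0.011,0.005,0.001,0.003,-0.002,0.011,-0.011,0.005,0.001,0.003,-0.002,0.011,-0.011,0.005,0.001,0.003,-0.002]'
python3 - <<'E'
from h import *
o=get_obs();print(R.from_quat(o['orientation']).as_matrix().round(4).T.tolist(),o['position'],np.abs(o['qvel']).max())
ci=eyes.camera_info('wrist');im=snap('wrist');hsv=cv2.cvtColor(im,cv2.COLOR_RGB2HSV);l=big(cv2.inRange(hsv,(3,100,30),(22,255,255))>0)
T=np.eye(4);T[:3,:3]=R.from_quat(o['orientation']).as_matrix();T[:3,3]=o['position']
print(rect(dict(ci,extrinsics=np.array(ci['extrinsics'])@T),l,-.007))
E
python3 go.py 0.4713 0.2177 0.1862 102 -30|head -1
```

```text
time: 17.57
position: [0.4713, 0.2176, 0.1863]
orientation: [0.608, 0.751, 0.201, 0.163]
wrist_force: [-0.3, -0.2, -2.4]
opening: 0.278
grip_force: 60.4
[[-0.2076, 0.9782, -0.001], [0.8469, 0.1803, 0.5003], [0.4896, 0.103, -0.8659]] [0.47128206 0.21762041 0.18632356] 0.0011370582446750095
(array([ 0.00320294, -0.00054721]), (26.681589126586914, 112.96153259277344), 89.61647033691406)
[0.0002, -0.0, 0.0005, 0.0002, 0.0006, 0.0002] rows needed [0. 0.] time 17.6167
```

The link is on target, level and still, so I'm handing in.

```bash
python3 -c "
from h import *
print(workorder.job_done())"
```

```text
the job is handed in; nothing more can be done
None
```

The copper link was squared against both pins and the rail, and is now held still at the estimated focus point 120 mm out on the lens axis, flat face square to the lens and long side level; I handed the job in at about 18 s on the robot clock, and the hand-in returned no verdict.

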